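# Hang the glass-plate carrier in the disinfection cabinet and clamp its lid tight

### The job

Hang the steel carrier with its glass plates astride the bar inside the open disinfection cabinet. Then close the lid, push it down into its seal and turn the red T-handle clockwise as far as it will go, so that the latch draws the lid tight and keeps it there; never force the handle where it jams, but press the lid down further first. Keep the carrier upright on the way and leave the other things on the bench where they are.

Things in the scene. Friction and masses are not known exactly. Their poses are not given: they have to be found in the camera images.
- chamber: White disinfection cabinet fixed to the bench: open-topped box 290 (its x) x 240 (its y) x 150 mm high, walls 10 mm. Origin: centre of its underside, z up; yaw within 0.25 rad of 0. Lid hinge line along x at y +115, z 150 mm. Black sprung seal strip on the -y rim, standing 15 mm above it; brass keeper for the latch inside the -y wall.
- bar_mid (a point): Middle of the top face of the steel bar in the cabinet: square, 14 x 14 mm, level, along the cabinet's x from wall to wall; its top 92 mm above the bench, 58 mm below the rim, 15 mm to +y of the cabinet's middle. Axes as the cabinet's.
- carrier_mid (a point): Centre of the carrier, a loose steel saddle (inverted U) with a green glass plate on each leg; 90 mm long (x), 44 mm wide (y), 102 mm high (z up), this point 51 mm above its feet; 0.18 to 0.35 kg. Stands on the bench at the start. Blue upright grip on top: 60 mm in x, 12 mm thick in y, from 15 to 51 mm above this point.
- carrier: The same carrier; origin between its feet. Legs 62 mm deep, clear gap between them 28 mm, open below, running along x. Underside of its crown is 62 mm above this origin and rests on the bar when hung, its x along the bar (either way round).
- lid (a joint): Lid angle, rad: 0 shut, 1.57 upright; starts open at 1.55 to 1.75. Lid 300 mm along the hinge, 241 mm deep, 18 mm thick, clear window. Stiff, damped hinge: pushed past upright to 0.9 and let go, it sinks by itself in some 3 s and rests on the seal at 0.05. The latch catches only below 0.025, 5 mm lower at the handle, some 18 N of pressing there; drawn tight it reads about 0.008.
- lid_face (a point): A point on the lid's outer face (upper when shut), 110 mm from the hinge line, 115 mm to the cabinet's -x side of the middle, clear of the T-handle: a good place to push the open lid. z of its frame: the face's outward normal, which faces the cabinet's +y side while the lid is open.
- latch (a joint): Turn of the T-handle, rad, clockwise seen from above the shut lid: 0 to 0.35 at the start, 2.7 at its end stop. Free to about 1.3, where the pawl meets the keeper's end and is blocked unless the lid is pressed into its seal. Beyond, it draws the lid down 3.5 mm more at the handle (up to 0.4 N m); from 2.35 on it stays by itself. Turned past 1.3 before the lid is pressed down, it cannot catch.
- latch_grip (a point): Centre of the T-handle's red crossbar, on its turning axis, which is square to the lid, 185 mm from the hinge line, midway along the lid. Bar 105 mm long (x of this frame), 16 mm wide, 16 mm high, centre 34 mm above the lid's outer face, on a 15 mm stem; about 0.21 m above the bench when shut. At the end stop it lies along the hinge line.
- pawl: Steel finger of the latch under the lid, turning with the T-handle 28 mm from its axis; origin on that axis at the lid's underside. It slides under the keeper. A handle jammed at 1.3 must not be turned with more than about 2 N m (70 N at the pawl); latched, the pawl carries about 30 N.
- press_glass: Bystander: glass press plates 200 x 55 x 12 mm with two wing nuts, lying flat.
- jar: Bystander: amber jar with black lid, 72 mm across, 100 mm tall.
- dishes: Bystander: stack of four clear culture dishes, 90 mm across, 55 mm tall.
Not all that is in view belongs to the job. What is shaped like the carrier but pink or purple is not meant.

How it is judged (in metres and radians):
On the way, in this order (a step that is already met when the one before it is completed fails the run):
1. the carrier hangs astride the bar, let go and at rest, with the lid still open (x of carrier_mid in the frame of bar_mid between -0.08 and 0.08 m and y of carrier_mid in the frame of bar_mid between -0.014 and 0.014 m and z of carrier_mid in the frame of bar_mid between -0.019 and -0.005 m and angle between carrier_mid's own z axis and vertical below 0.2 rad and linear speed of carrier below 0.03 m/s and contact force between the fingers and carrier below 0.05 N and value of joint lid above 0.8 rad), for 0.2 s.
2. the lid is drawn tight by the latch (value of joint lid below 0.013 rad and value of joint latch above 2.5 rad), for 0.2 s.
At the end, for the whole second after the job is handed in: The carrier hangs on the bar (its centre 5 to 19 mm below the bar's top, within 14 mm across the bar and 80 mm along it, upright within 0.2 rad, at rest); the T-handle is turned beyond 2.5 of its 2.7 rad and the lid stands below 0.013 rad, held by the latch alone (all of step 2 and x of carrier_mid in the frame of bar_mid between -0.08 and 0.08 m and y of carrier_mid in the frame of bar_mid between -0.014 and 0.014 m and z of carrier_mid in the frame of bar_mid between -0.019 and -0.005 m and angle between carrier_mid's own z axis and vertical below 0.2 rad and linear speed of carrier below 0.03 m/s and velocity of joint latch below 0.1 rad/s); the robot touches nothing.
It fails at once if the handle is forced: the pawl is driven against the keeper with over 100 N (contact force between pawl and chamber above 100 N).
It fails at once if the carrier is tipped by more than 45 degrees (angle between carrier's own z axis and vertical above 0.785 rad).
It fails at once if another thing on the bench is shoved by more than 40 mm (distance of any of press_glass, jar, dishes from where it was at the start of the episode above 0.04 m).
It also fails if it takes over 72 s, if anything falls off the work surface, if the arm or the gripper's body presses on something with over 40 N, if the wrist force passes 120 N, or if a joint passes its speed limit or range.

### The arm

A 6-joint arm with a two-finger parallel gripper is mounted at the origin on the work surface. World frame = base frame: x ahead of the robot, y to its left, z up, the work surface at z = 0. Lengths are in m, angles in degrees, forces in N, time in s.
With the tool pointing down it reaches from about 0.4 to 0.825 m from the base axis. Payload 7 kg.
Tool frame: the origin (TCP) lies between the finger pads; the fingertips stand 11 mm ahead of it and the grasp point (between the pads) lies 8 mm behind it; z points along the fingers, y is the direction in which the jaws open and shut (so a half turn about z gives the same grasp; the last joint's range is limited). The gripper opens to 88 mm and grips with 3 to 60 N. Pads are 19 mm wide; open, the fingers measure 130 mm over their backs; the gripper's body (78 mm by 193 mm) begins 47 mm behind the grasp point.
Start: joints at [-51.503, 20.546, 0.682, 0, -70.136, -16.507], TCP at [0.253, -0.626, 0.238] pointing down, gripper open.
Joint ranges: [-176.03, 176.03], [-82.01, 121.73], [-58.28, 71.71], [-173.87, 95.51], [-174.79, -0.11], [-173.66, 173.66]. Speed limits (degrees/s): [136.94, 136.94, 172.46, 180, 180, 180].

### API

Orientations are given as [roll, pitch, yaw] about the fixed x, y, z axes, in that order (R = Rz(yaw) Ry(pitch) Rx(roll)).
In Python, from plant import r gives the robot as it stands.
- The arm moves only by the shell command python3 -m inch 'ROWS' [OPENING] [FORCE]. ROWS is JSON, a list of rows, each an object of numbers: "x", "y", "z": the shift along the tool's x, y, z as a fraction of full scale; "yaw": the turn about the tool's z as a fraction of full scale. In form: [{"x": .., "y": .., "z": .., "yaw": ..}, ...]. A call has 1 to 5 rows; each row shifts and turns the pose as measured when the row begins, along the tool's axes as they then stand; what a row does not reach is not made up. Full scale, the value 1, is 0.025 m for a shift and 4 degrees for a turn. A row lasts 1/12 s, in which the tool goes at most 41.7 mm and 7.16 degrees, less where a joint would pass 70% of its speed; a pose out of reach is approached as far as the arm can. A call with a number of a shift or a turn outside -1 to 1 is refused whole. A call with a gripper value outside its range is refused whole. OPENING is the opening, from -1 (shut) to 1 (fully open), set as the call begins (- or left out, the last holds). The fingers move at their own pace and stop on an object; FORCE is the grip in N (left out, the last holds). Time passes only in rows, so rows that do not move let the fingers close. It gives the time, the measured TCP pose, the force and the opening at its end, in the units of the state.
- r.get_state(): the state, without advancing time (a new reading comes with each control period).
- r.capture(name): name is "side" or "top" or "wrist"; returns (picture, depth): 400x640x3 uint8, red, green, blue; 400x640 float32, m along the optical axis (not along the pixel's ray), 0 where there is no reading.
- r.camera_info(name): a dict with "mtx" (3x3 intrinsics, pixels), "pose" (4x4, takes a point from camera to world coordinates). Camera axes: x right, y down, z forward; pixel columns grow to the right and rows downward; lengths in m; the calibration is good to about 2 mm. A picture is of the moment at which its call begins: read the wrist's pose just before it. camera_info takes no time and is no camera call; for the wrist camera it gives the pose at the moment of the call.
- r.close_job(): hands the job in, once; it reports no verdict.
The state is a dict: "time_s": time; "joints": joint angles; "qd": joint speeds; "joint_torque": joint torques, N m; "tcp_pos": TCP position; "eef_rot": TCP orientation; "contact_force": force on the tool from outside, world axes, zero at the start; "moment": the same for the moment, N m; "gripper_width": finger opening in m.
Only numpy, scipy, OpenCV 4.12 (cv2) and the standard library are available. Lean on these libraries where they do the work, as an engineer would, in place of code of your own. Each camera call takes 0.05 s, during which the arm holds its last target. There are 200 camera calls.

## Working session

There is one attempt and no reset: what is moved stays moved. The work goes in short steps, Python scripts to look and compute and a shell command to move; the robot and the scene stay as the last step left them, time stands still between calls to the robot, and variables do not carry over. Pictures are saved under pics/ and viewed, about 8 in all and at most 12, crops included, and the job is handed in when it is done.

```bash
ls; mkdir -p pics
python3 - <<'E'
from plant import r
import cv2,numpy as np
s=r.get_state();print({k:np.round(v,3).tolist() for k,v in s.items()})
a=[]
for n in("top","side"):
    im,d=r.capture(n);np.savez(f"pics/{n}0.npz",im=im,d=d)
    ci=r.camera_info(n);print(n,np.round(ci["mtx"],1).tolist(),np.round(ci["pose"],3).tolist())
    cv2.imwrite(f"pics/{n}0.png",im[:,:,::-1])
E
```

```text
pics
{'time_s': 0.0, 'joints': [-51.503, 20.591, 0.632, -0.02, -70.137, -16.507], 'qd': [-0.031, 0.009, 0.042, 0.039, -0.04, 0.033], 'joint_torque': [0.0, -58.272, 29.306, 6.997, 0.007, -0.0], 'tcp_pos': [0.253, -0.625, 0.237], 'eef_rot': [179.903, -0.009, -158.017], 'contact_force': [-0.201, 0.413, -0.15], 'moment': [-0.056, 0.067, -0.017], 'gripper_width': 0.088}
top [[514.4, 0.0, 319.7], [0.0, 514.4, 204.0], [0.0, 0.0, 1.0]] [[-0.002, -0.996, 0.094, 0.383], [-1.0, 0.001, -0.006, -0.101], [0.006, -0.094, -0.996, 1.592], [0.0, 0.0, 0.0, 1.0]]
side [[473.1, 0.0, 318.3], [0.0, 473.1, 198.1], [0.0, 0.0, 1.0]] [[-0.835, -0.349, 0.426, -0.038], [-0.551, 0.52, -0.653, 0.732], [0.006, -0.78, -0.626, 0.909], [0.0, 0.0, 0.0, 1.0]]
```

View pics/top0.png

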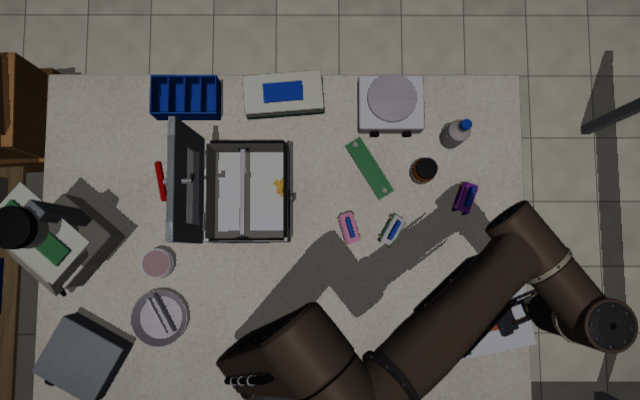

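View pics/side0.png

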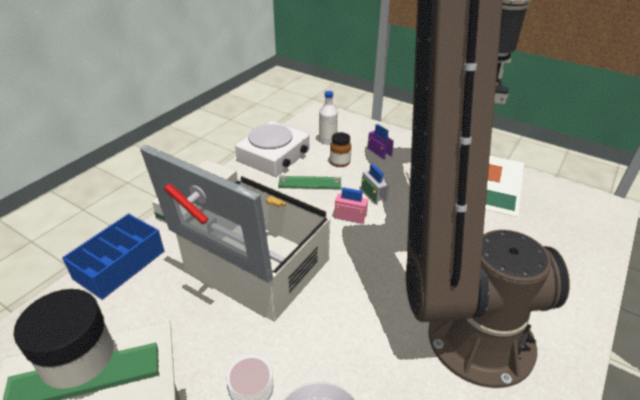

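The top view shows the open cabinet at about (248,190) with the bar near column 243 and the lid at its left. The carrier, with its blue grip, is at (392,230), the pink decoy at (349,227) and the purple one at (465,198). The side view agrees: the red T-handle is on the outer face at (185,203), and the green/grey carrier is at (373,183).

```bash
cat > h.py <<'E'
from plant import r
import cv2,numpy as np
def cloud(d,ci):
    v,u=np.mgrid[0:d.shape[0],0:d.shape[1]]
    K=ci["mtx"];P=np.array(ci["pose"])
    p=np.stack([(u-K[0][2])/K[0][0]*d,(v-K[1][2])/K[1][1]*d,d],-1)
    return p@P[:3,:3].T+P[:3,3]
def rect(pts):
    (c,(w,h),a)=cv2.minAreaRect((pts[:,:2]*1000).astype(np.float32));b=cv2.boxPoints((c,(w,h),a))
    return np.round(c,1),np.round((w,h),1),round(a,1),np.round(b,0).tolist()
def blue(im):
    h=cv2.cvtColor(im,cv2.COLOR_RGB2HSV);return (h[...,0]>98)&(h[...,0]<125)&(h[...,1]>120)&(h[...,2]>50)
def red(im):
    h=cv2.cvtColor(im,cv2.COLOR_RGB2HSV);return ((h[...,0]<6)|(h[...,0]>174))&(h[...,1]>170)&(h[...,2]>60)
E
python3 - <<'E'
from h import *
z=np.load("pics/top0.npz");im,d=z["im"],z["d"];p=cloud(d,r.camera_info("top"))
def box(u0,u1,v0,v1):
    m=np.zeros(d.shape,bool);m[v0:v1,u0:u1]=1;return m&(d>0)
m=box(375,410,208,250)&blue(im);q=p[m];print("grip",len(q),np.median(q[:,2]),rect(q[q[:,2]>.08]))
m=box(375,410,208,250)&(p[...,2]>.04);q=p[m];print("carrier all",len(q),rect(q))
m=box(200,300,130,250)&(abs(p[...,2]-.15)<.008);q=p[m];print("rim",len(q),rect(q))
m=box(225,262,145,240)&(abs(p[...,2]-.092)<.012);q=p[m];print("bar",len(q),np.median(q[:,2]),rect(q))
m=box(140,205,110,250)&(p[...,2]>.16);q=p[m];print("lid",len(q),rect(q),q[:,2].max())
m=box(140,205,110,250)&red(im);q=p[m];print("red",len(q),q.mean(0))
z=np.load("pics/side0.npz");im,d=z["im"],z["d"];p=cloud(d,r.camera_info("side"))
m=red(im)&(d>0);m[:,300:]=0;q=p[m];print("red side",len(q),q.mean(0),q.min(0),q.max(0))
m=blue(im)&(d>0);m[:,:362]=0;m[:,386:]=0;m[:160]=0;m[182:]=0;q=p[m];print("grip side",len(q),q.mean(0),rect(q))
E
```

```text
grip 77 0.10262227736646579 (array([ 449.6, -326.3]), array([12. , 56.2]), 61.6, [[422.0, -318.0], [471.0, -345.0], [477.0, -334.0], [428.0, -308.0]])
carrier all 473 (array([ 451. , -326.4]), array([52.3, 90.3]), 61.8, [[399.0, -328.0], [478.0, -371.0], [503.0, -325.0], [424.0, -282.0]])
rim 986 (array([563.5, 101.5]), array([297.8, 237.1]), 0.6, [[413.0, 218.0], [416.0, -19.0], [714.0, -15.0], [711.0, 222.0]])
bar 524 0.09288525425748662 (array([563.4, 116.3]), array([269.7, 107.2]), 0.2, [[428.0, 169.0], [429.0, 62.0], [698.0, 63.0], [698.0, 170.0]])
lid 4553 (array([560.3, 247.3]), array([300. ,  86.9]), 3.1, [[408.0, 282.0], [413.0, 196.0], [712.0, 212.0], [708.0, 299.0]]) 0.39722534222282246
red 195 [0.5598391  0.2817844  0.33946263]
red side 378 [0.55691051 0.28580811 0.33498547] [0.51171737 0.27688693 0.30690268] [0.60107547 0.2932607  0.36021503]
grip side 127 [ 0.44495067 -0.32094404  0.09022641] (array([ 446.7, -324.1]), array([14.2, 61.3]), 58.4, [[417.0, -314.0], [469.0, -346.0], [476.0, -334.0], [424.0, -302.0]])
```

```bash
python3 -m inch '[{"yaw":-1},{"yaw":-1},{"yaw":-1},{"yaw":-1},{"yaw":-1}]' 1
python3 -m inch '[{"yaw":-1},{"yaw":-1},{"yaw":-1},{"yaw":-1},{"yaw":-1}]'
python3 -m inch '[{"x":-1},{"x":-1},{"x":-1},{"x":-1},{"x":-1}]'
python3 -m inch '[{"x":-1},{"x":-1},{"x":-1},{"x":-1},{"x":-1}]'
python3 - <<'E'
from h import *
z=np.load("pics/top0.npz");im,d=z["im"],z["d"];p=cloud(d,r.camera_info("top"))
m=(abs(p[...,2]-.092)<.008)&(abs(p[...,1]-.116)<.016)&(p[...,0]>.44)&(p[...,0]<.69)
q=p[m];print(len(q))
for x in np.arange(.45,.69,.04):
    s=q[abs(q[:,0]-x)<.02];print(round(x,2),s[:,1].min(),s[:,1].max(),np.median(s[:,1]),np.median(s[:,2]))
E
```

```text
411
0.45 0.10949161111439493 0.12205712824971077 0.11563596516937696 0.09266747833404121
0.49 0.11018847226721687 0.12303460827559798 0.11624718456708899 0.09188507238765986
0.53 0.11014881872608792 0.1237124749062514 0.11674271311790425 0.09276834735692152
0.57 0.11092623327201534 0.12410877863005657 0.11724801230185881 0.09321677286909691
0.61 0.11110321210988078 0.12417897452345086 0.11798599703162746 0.0922925003139543
0.65 0.11183015027718526 0.12524721380683332 0.11810659059487905 0.09148207972125788validation failed for argument at $[0]...
validation failed for argument at $[0]...
validation failed for argument at $[0]...
validation failed for argument at $[0]...
```

```bash
python3 -m inch '[{"x":0,"y":0,"z":0,"yaw":-1},{"x":0,"y":0,"z":0,"yaw":-1},{"x":0,"y":0,"z":0,"yaw":-1},{"x":0,"y":0,"z":0,"yaw":-1},{"x":0,"y":0,"z":0,"yaw":-1}]' 1
python3 -m inch '[{"x":0,"y":0,"z":0,"yaw":-1},{"x":0,"y":0,"z":0,"yaw":-1},{"x":0,"y":0,"z":0,"yaw":-1},{"x":0,"y":0,"z":0,"yaw":-1},{"x":0,"y":0,"z":0,"yaw":-1}]'
python3 -m inch '[{"x":-1,"y":0,"z":0,"yaw":0},{"x":-1,"y":0,"z":0,"yaw":0},{"x":-1,"y":0,"z":0,"yaw":0},{"x":-1,"y":0,"z":0,"yaw":0},{"x":-1,"y":0,"z":0,"yaw":0}]'
python3 -m inch '[{"x":-1,"y":0,"z":0,"yaw":0},{"x":-1,"y":0,"z":0,"yaw":0},{"x":-1,"y":0,"z":0,"yaw":0},{"x":-1,"y":0,"z":0,"yaw":0},{"x":-1,"y":0,"z":0,"yaw":0}]'
```

```text
time_s: 0.52
tcp_pos: [0.252, -0.6242, 0.2338]
eef_rot: [179.6, 0.1, -137.3]
contact_force: [-0.1, 0.4, 0.4]
gripper_width: 0.088
time_s: 0.93
tcp_pos: [0.2514, -0.6229, 0.2308]
eef_rot: [179.5, 0.4, -116.3]
contact_force: [-0.3, 0.2, 0.2]
gripper_width: 0.0875
time_s: 1.35
tcp_pos: [0.3047, -0.5091, 0.227]
eef_rot: [179.1, 0.5, -116.4]
contact_force: [0.6, -1.6, -0.2]
gripper_width: 0.0878
time_s: 1.77
tcp_pos: [0.361, -0.3905, 0.2262]
eef_rot: [178.9, 0.6, -116.4]
contact_force: [-0.1, -0.7, -0.4]
gripper_width: 0.0876
```

Run:
```python
from h import *
s=r.get_state();ci=r.camera_info("wrist");im,d=r.capture("wrist");cv2.imwrite("pics/w1.png",im[:,:,::-1])
print(s["tcp_pos"],s["eef_rot"],np.round(ci["pose"],3).tolist())
p=cloud(d,ci);m=(blue(im)&(d>0)).astype(np.uint8)
n,l,st,c=cv2.connectedComponentsWithStats(m)
for i in range(1,n):
    if st[i,4]<150: continue
    q=p[l==i];zt=np.percentile(q[:,2],90);t=q[q[:,2]>zt-.006];print(st[i],zt,rect(t))
```

```text
[ 0.36101875 -0.39050355  0.22620639] [ 178.85014411    0.62545976 -116.44175724] [[-0.896, 0.43, 0.114, 0.329], [0.445, 0.854, 0.271, -0.462], [0.019, 0.293, -0.956, 0.373], [0.0, 0.0, 0.0, 1.0]]
[  4 124  91  17 954] 0.10282851627046992 (array([ 547. , -551.7]), array([ 9.1, 59. ]), 69.3, [[518.0, -546.0], [573.0, -566.0], [576.0, -558.0], [521.0, -537.0]])
```

View pics/w1.png

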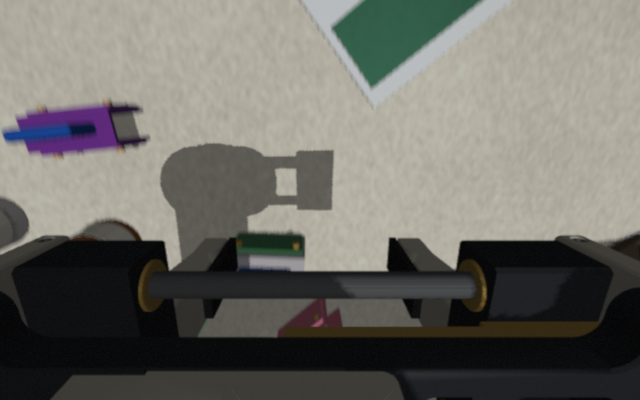

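```bash
python3 -m inch '[{"x":0,"y":0,"z":0,"yaw":0.6},{"x":-1,"y":-0.46,"z":0,"yaw":0},{"x":-1,"y":-0.46,"z":0,"yaw":0},{"x":-1,"y":-0.46,"z":0,"yaw":0},{"x":-0.8,"y":-0.4,"z":0,"yaw":0}]'
python3 -m inch '[{"x":0,"y":0,"z":0.8,"yaw":0},{"x":0,"y":0,"z":0.8,"yaw":0},{"x":0,"y":0,"z":0,"yaw":0}]'
python3 - <<'E'
from h import *
s=r.get_state();t=s["tcp_pos"];y=np.radians(s["eef_rot"][2]);d=np.array([.4496,-.3263])-t[:2]
print("x,y rows",(d@[np.cos(y),np.sin(y)])/.025,(d@[np.sin(y),-np.cos(y)])/.025,"z mm to .081",(t[2]-.081)*1000)
ci=r.camera_info("side");im,dd=r.capture("side");cv2.imwrite("pics/s1.png",cv2.resize(im[120:260,310:530],None,fx=3.5,fy=3.5,interpolation=2)[:,:,::-1])
E
```

```text
time_s: 2.23
tcp_pos: [0.4472, -0.3218, 0.2263]
eef_rot: [178.8, 0.7, -119.0]
contact_force: [-0.4, -1.1, 0.4]
gripper_width: 0.0879
time_s: 2.48
tcp_pos: [0.4512, -0.3181, 0.1854]
eef_rot: [178.9, 0.7, -118.7]
contact_force: [0.1, 0.3, -0.3]
gripper_width: 0.0875
x,y rows 0.31918688860177874 -0.10209547208370977 z mm to .081 104.40808602977424
```

```bash
python3 -m inch '[{"x":0.32,"y":-0.1,"z":0.8,"yaw":0},{"x":0,"y":0,"z":0.8,"yaw":0},{"x":0,"y":0,"z":0.7,"yaw":0},{"x":0,"y":0,"z":0,"yaw":0}]'
python3 - <<'E'
from h import *
s=r.get_state();t=s["tcp_pos"];y=np.radians(s["eef_rot"][2]);d=np.array([.4496,-.3263])-t[:2]
print("x,y rows",(d@[np.cos(y),np.sin(y)])/.025,(d@[np.sin(y),-np.cos(y)])/.025,"z mm to .081",(t[2]-.081)*1000)
ci=r.camera_info("wrist");im,dd=r.capture("wrist");cv2.imwrite("pics/w2.png",im[:,:,::-1])
p=cloud(dd,ci);m=(blue(im)&(dd>0)).astype(np.uint8)
n,l,st,c=cv2.connectedComponentsWithStats(m)
for i in range(1,n):
    if st[i,4]<100: continue
    q=p[l==i];zt=np.percentile(q[:,2],90);t=q[q[:,2]>zt-.006];print(st[i],zt,rect(t))
E
```

```text
time_s: 2.87
tcp_pos: [0.4509, -0.3282, 0.1327]
eef_rot: [179.3, 0.7, -118.6]
contact_force: [-0.6, 1.0, 0.9]
gripper_width: 0.0874
x,y rows -0.042095739030081736 0.08326499517455088 z mm to .081 51.71925698784553
[ 268  212   91   31 2511] 0.1024778970862234 (array([ 448.9, -330.1]), array([11.3, 58.5]), 60.8, [[421.0, -321.0], [472.0, -349.0], [477.0, -339.0], [426.0, -311.0]])
```

View pics/w2.png

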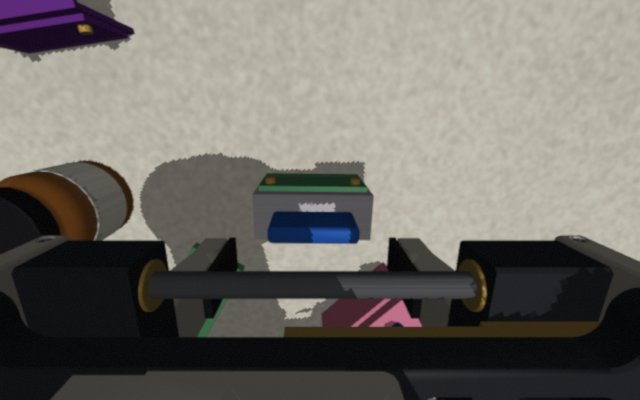

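```bash
python3 -m inch '[{"x":0,"y":0.05,"z":0.8,"yaw":0},{"x":0,"y":0,"z":0.8,"yaw":0},{"x":0,"y":0,"z":0.4,"yaw":0},{"x":0,"y":0,"z":0,"yaw":0}]'
python3 - <<'E'
from h import *
s=r.get_state();t=s["tcp_pos"];y=np.radians(s["eef_rot"][2]);d=np.array([.4492,-.328])-t[:2]
print("x,y rows",(d@[np.cos(y),np.sin(y)])/.025,(d@[np.sin(y),-np.cos(y)])/.025,"z mm to .081",(t[2]-.081)*1000)
E
```

```text
time_s: 3.25
tcp_pos: [0.4545, -0.3305, 0.0911]
eef_rot: [180.0, 0.6, -118.6]
contact_force: [-0.5, 0.0, -1.2]
gripper_width: 0.088
x,y rows 0.01155947472880394 0.2337513747110131 z mm to .081 10.142082175510478
```

```bash
python3 -m inch '[{"x":0,"y":0.24,"z":0.3,"yaw":0},{"x":0,"y":0,"z":0.1,"yaw":0},{"x":0,"y":0,"z":0,"yaw":0}]'
python3 -m inch '[{"x":0,"y":0,"z":0,"yaw":0},{"x":0,"y":0,"z":0,"yaw":0},{"x":0,"y":0,"z":0,"yaw":0},{"x":0,"y":0,"z":0,"yaw":0},{"x":0,"y":0,"z":0,"yaw":0}]' -1 35
```

```text
time_s: 3.5
tcp_pos: [0.4506, -0.3284, 0.084]
eef_rot: [-179.8, 0.6, -118.6]
contact_force: [0.8, -0.5, 0.2]
gripper_width: 0.088
time_s: 3.92
tcp_pos: [0.4514, -0.3287, 0.0866]
eef_rot: [-179.6, 0.6, -118.5]
contact_force: [-1.7, -0.2, -2.8]
gripper_width: 0.06
```

```bash
python3 -m inch '[{"x":0,"y":0,"z":-0.6,"yaw":0},{"x":0,"y":0,"z":-1,"yaw":0},{"x":0,"y":0,"z":-1,"yaw":0},{"x":0,"y":0,"z":-1,"yaw":0},{"x":0,"y":0,"z":-1,"yaw":0}]'
python3 -m inch '[{"x":0,"y":0,"z":-1,"yaw":0},{"x":0,"y":0,"z":-1,"yaw":0},{"x":0,"y":0,"z":-1,"yaw":0},{"x":0,"y":0,"z":-1,"yaw":-0.6},{"x":0,"y":0,"z":-0.3,"yaw":-0.6}]'
python3 -m inch '[{"x":0,"y":0,"z":0,"yaw":-1},{"x":0,"y":0,"z":0,"yaw":-1},{"x":0,"y":0,"z":0,"yaw":-1},{"x":0,"y":0,"z":0,"yaw":-1},{"x":0,"y":0,"z":0,"yaw":-1}]'
python3 -m inch '[{"x":-0.5,"y":0,"z":0,"yaw":-1},{"x":-0.8,"y":0,"z":0,"yaw":0},{"x":-1,"y":0,"z":0,"yaw":0},{"x":-1,"y":0,"z":0,"yaw":0},{"x":-1,"y":0,"z":0,"yaw":0}]'
```

```text
time_s: 4.33
tcp_pos: [0.4445, -0.3267, 0.1967]
eef_rot: [179.3, 0.6, -118.7]
contact_force: [0.7, 0.2, -3.6]
gripper_width: 0.0598
time_s: 4.75
tcp_pos: [0.4438, -0.3276, 0.3107]
eef_rot: [179.3, 0.7, -113.8]
contact_force: [0.5, -0.8, -3.0]
gripper_width: 0.0594
time_s: 5.17
tcp_pos: [0.4435, -0.3267, 0.3123]
eef_rot: [179.8, 1.0, -93.0]
contact_force: [0.5, 0.2, -2.7]
gripper_width: 0.0596
time_s: 5.58
tcp_pos: [0.4396, -0.2181, 0.3094]
eef_rot: [179.4, 1.3, -88.9]
contact_force: [0.0, 0.4, -2.5]
gripper_width: 0.0595
```

```bash
python3 -m inch '[{"x":-1,"y":-0.38,"z":0,"yaw":0},{"x":-1,"y":-0.38,"z":0,"yaw":0},{"x":-1,"y":-0.38,"z":0,"yaw":0},{"x":-1,"y":-0.38,"z":0,"yaw":0},{"x":-1,"y":-0.38,"z":0,"yaw":0}]'
python3 -m inch '[{"x":-1,"y":-0.38,"z":0,"yaw":0},{"x":-1,"y":-0.38,"z":0,"yaw":0},{"x":-1,"y":-0.38,"z":0,"yaw":0},{"x":-1,"y":-0.38,"z":0,"yaw":0},{"x":-0.8,"y":-0.38,"z":0,"yaw":0}]'
python3 -m inch '[{"x":-0.6,"y":-0.4,"z":0,"yaw":0},{"x":-0.4,"y":-0.4,"z":0,"yaw":0},{"x":0,"y":0,"z":0,"yaw":0},{"x":0,"y":0,"z":0,"yaw":0}]'
python3 - <<'E'
from h import *
s=r.get_state();t=s["tcp_pos"];print(t,s["eef_rot"])
z=np.load("pics/top0.npz")
ci=r.camera_info("wrist");im,dd=r.capture("wrist");cv2.imwrite("pics/w3.png",im[:,:,::-1])
ci=r.camera_info("side");im,dd=r.capture("side");cv2.imwrite("pics/s3.png",cv2.resize(im[60:320,120:400],None,fx=2,fy=2,interpolation=2)[:,:,::-1])
E
```

```text
time_s: 6.0
tcp_pos: [0.4813, -0.0855, 0.3098]
eef_rot: [179.1, 1.4, -89.0]
contact_force: [0.5, 0.0, -3.0]
gripper_width: 0.0598
time_s: 6.42
tcp_pos: [0.5253, 0.0431, 0.3098]
eef_rot: [178.9, 1.5, -89.0]
contact_force: [-0.2, -0.7, -2.7]
gripper_width: 0.0597
time_s: 6.75
tcp_pos: [0.5468, 0.0739, 0.3074]
eef_rot: [178.6, 1.5, -88.8]
contact_force: [-1.4, 0.1, -3.2]
gripper_width: 0.0599
[0.54677177 0.07392874 0.30738966] [178.6443411    1.49411364 -88.7641158 ]
```

View pics/s3.png

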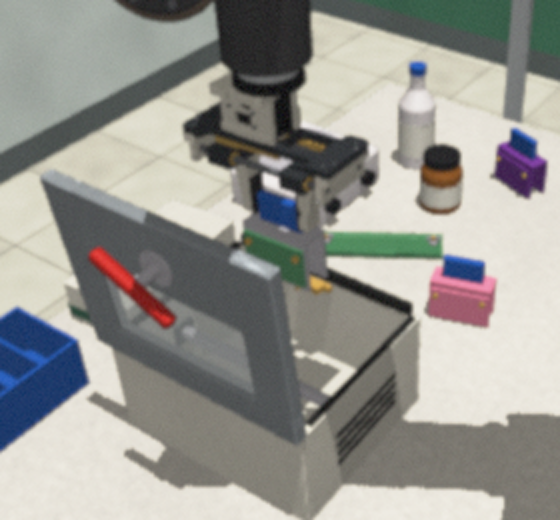

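```bash
python3 -m inch '[{"x":-0.6,"y":-0.3,"z":0,"yaw":0},{"x":-0.6,"y":-0.3,"z":0,"yaw":0},{"x":-0.35,"y":0,"z":0.3,"yaw":0},{"x":0,"y":0,"z":0.8,"yaw":0},{"x":0,"y":0,"z":0.8,"yaw":0}]'
python3 -m inch '[{"x":0,"y":0,"z":0.8,"yaw":0},{"x":0,"y":0,"z":0.8,"yaw":0},{"x":0,"y":0,"z":0.5,"yaw":0},{"x":0,"y":0,"z":0,"yaw":0},{"x":0,"y":0,"z":0,"yaw":0}]'
python3 - <<'E'
from h import *
ci=r.camera_info("top");im,d=r.capture("top");p=cloud(d,ci)
cv2.imwrite("pics/t4.png",cv2.resize(im[110:260,140:320],None,fx=4,fy=4,interpolation=2)[:,:,::-1])
ci=r.camera_info("wrist");im,d=r.capture("wrist");cv2.imwrite("pics/w4.png",im[:,:,::-1])
p=cloud(d,ci);m=blue(im)&(d>0);q=p[m];print(len(q))
if len(q)>50:
    zt=np.percentile(q[:,2],90);print(zt,rect(q[q[:,2]>zt-.006]))
E
```

```text
time_s: 7.27
tcp_pos: [0.5627, 0.1144, 0.264]
eef_rot: [179.2, 1.7, -89.0]
contact_force: [0.4, -0.7, -4.1]
gripper_width: 0.0597
time_s: 7.68
tcp_pos: [0.5587, 0.1169, 0.2034]
eef_rot: [178.8, 1.6, -89.1]
contact_force: [0.3, 0.2, -2.4]
gripper_width: 0.0599
4328
0.21860680159146154 (array([580.1, 104.8]), array([ 23.1, 101.9]), 71.4, [[528.0, 110.0], [625.0, 78.0], [632.0, 100.0], [535.0, 132.0]])
```

View pics/w4.png

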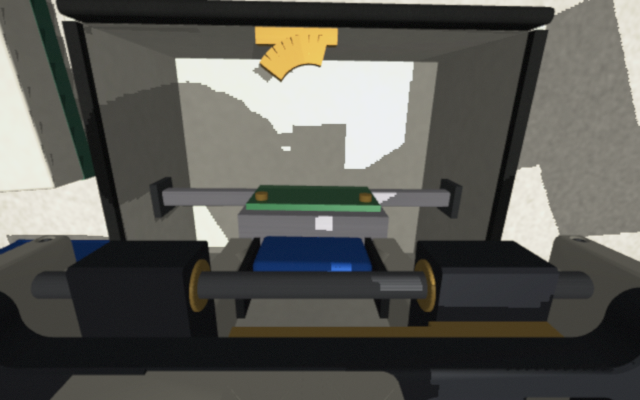

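Run:
```python
from h import *
ci=r.camera_info("wrist");im,d=r.capture("wrist");p=cloud(d,ci);s=r.get_state();print(s["tcp_pos"])
for u in(260,290,330,370):
  for v in range(184,262,6): print(u,v,np.round(p[v,u]*1000,1),im[v,u]) if u in(290,) else 0
m=(d>0);m[:195]=0;m[208:]=0;m[:,:255]=0;m[:,370:]=0
q=p[m];print(np.median(q,0))
m=blue(im)&(d>0);m[:238]=0;m[270:]=0;m[:,:250]=0;m[:,375:]=0;q=p[m];print("grip",len(q),q.min(0),q.max(0),np.percentile(q,[3,97],0))
b=p[186:206,170:235].reshape(-1,3);b=b[abs(b[:,2]-.092)<.005];print("bar",np.median(b,0),b.min(0),b.max(0))
b=p[186:206,400:440].reshape(-1,3);b=b[abs(b[:,2]-.092)<.005];print("bar",np.median(b,0),b.min(0),b.max(0))
```

```text
[0.55944603 0.11712217 0.20471404]
290 184 [580.8 122.5  12.1] [126 127 116]
290 190 [574.4  94.8 138.1] [33 56 39]
290 196 [573.6  94.6 154. ] [33 54 37]
290 202 [572.8  94.2 168.6] [33 57 39]
290 208 [572.6  96.8 173. ] [ 82 144  97]
290 214 [572.2  97.7 181.3] [75 75 76]
290 220 [572.2 101.2 182.1] [112 111 113]
290 226 [572.1 104.2 184.3] [112 110 112]
290 232 [572.2 108.7 182.9] [113 110 114]
290 238 [571.9 110.1 188.6] [12 34 69]
290 244 [571.5 110.  196.7] [15 33 70]
290 250 [571.1 109.6 205. ] [14 34 70]
290 256 [570.7 109.2 212.5] [13 35 70]
[0.5587326  0.09436075 0.16644148]
grip 3479 [0.52922307 0.10838553 0.18705163] [0.58905715 0.11404833 0.22134254] [[0.53228858 0.10904915 0.1895427 ]
 [0.58646595 0.11231256 0.21988763]]
bar [0.65566783 0.11547142 0.09199117] [0.62656829 0.10889174 0.08708766] [0.68545041 0.12329917 0.09471966]
bar [0.45899289 0.11374184 0.09192743] [0.43998939 0.10776468 0.08720371] [0.47767119 0.12085903 0.09432064]
```

```bash
python3 -m inch '[{"x":0.05,"y":0,"z":0.7,"yaw":0},{"x":0.03,"y":0,"z":0.7,"yaw":0},{"x":0.03,"y":0,"z":0.7,"yaw":0},{"x":0.03,"y":0,"z":0.6,"yaw":0},{"x":0,"y":0,"z":0.2,"yaw":0}]'
python3 -m inch '[{"x":0,"y":0,"z":0.2,"yaw":0},{"x":0,"y":0,"z":0.15,"yaw":0}]'
```

```text
time_s: 8.25
tcp_pos: [0.5639, 0.1179, 0.1386]
eef_rot: [179.8, 2.0, -89.0]
contact_force: [-0.3, -0.5, -3.9]
gripper_width: 0.0596
time_s: 8.42
tcp_pos: [0.5649, 0.1185, 0.1309]
eef_rot: [179.9, 2.0, -89.0]
contact_force: [0.4, 0.4, -3.5]
gripper_width: 0.0595
```

```bash
python3 -m inch '[{"x":0.08,"y":0,"z":0.25,"yaw":0},{"x":0.05,"y":0,"z":0.2,"yaw":0},{"x":0.03,"y":0,"z":0.15,"yaw":0},{"x":0,"y":0,"z":0.1,"yaw":0}]'
python3 -m inch '[{"x":0,"y":0,"z":0.08,"yaw":0},{"x":0,"y":0,"z":0.08,"yaw":0}]'
```

```text
time_s: 8.75
tcp_pos: [0.5667, 0.1156, 0.1163]
eef_rot: [-179.9, 2.1, -88.9]
contact_force: [-17.0, 1.5, 35.3]
gripper_width: 0.0596
time_s: 8.92
tcp_pos: [0.5667, 0.1156, 0.1164]
eef_rot: [-179.8, 2.1, -88.9]
contact_force: [-8.5, 0.1, 13.2]
gripper_width: 0.0596
```

```bash
python3 -m inch '[{"x":0,"y":0,"z":-0.05,"yaw":0},{"x":0,"y":0,"z":0,"yaw":0},{"x":0,"y":0,"z":0,"yaw":0},{"x":0,"y":0,"z":0,"yaw":0},{"x":0,"y":0,"z":0,"yaw":0}]' 1
python3 -m inch '[{"x":0,"y":0,"z":-0.4,"yaw":0},{"x":0,"y":0,"z":-0.8,"yaw":0},{"x":0,"y":0,"z":-1,"yaw":0},{"x":0,"y":0,"z":-1,"yaw":0},{"x":0,"y":0,"z":-1,"yaw":0}]'
python3 - <<'E'
from h import *
ci=r.camera_info("wrist");im,d=r.capture("wrist");p=cloud(d,ci)
cv2.imwrite("pics/w5.png",im[:,:,::-1])
m=blue(im)&(d>0)&(abs(p[...,0]-.565)<.06)&(abs(p[...,1]-.117)<.04);q=p[m];print(len(q))
zt=np.percentile(q[:,2],97);print(zt,rect(q[q[:,2]>zt-.006]))
ci=r.camera_info("side");im,d=r.capture("side");p=cloud(d,ci);m=red(im)&(d>0);m[:,300:]=0;q=p[m];print("red",q.mean(0),q.min(0),q.max(0))
E
```

```text
time_s: 9.33
tcp_pos: [0.569, 0.1162, 0.1208]
eef_rot: [-179.4, 2.2, -88.8]
contact_force: [-0.2, 0.5, -0.1]
gripper_width: 0.0853
time_s: 9.75
tcp_pos: [0.565, 0.1105, 0.2248]
eef_rot: [179.9, 1.9, -88.9]
contact_force: [0.1, -0.2, -0.5]
gripper_width: 0.0877
1416
0.13304311014099587 (array([566.4, 114.3]), array([11.8, 58.3]), 90.0, [[537.0, 108.0], [596.0, 108.0], [596.0, 120.0], [537.0, 120.0]])
red [0.55845288 0.28599911 0.33614417] [0.51237845 0.27701965 0.30717168] [0.60097166 0.29327726 0.36153363]
```

View pics/w5.png

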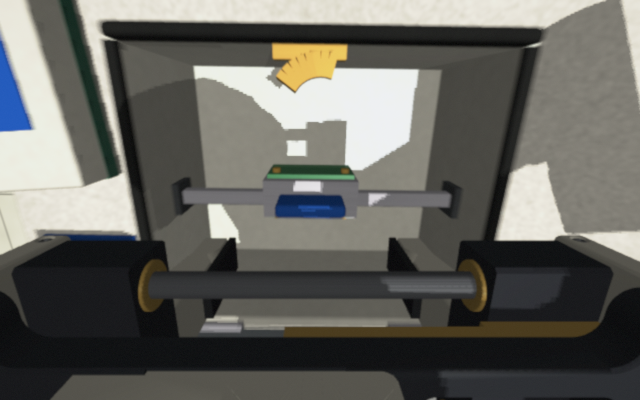

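The carrier hangs upright at about (310,195) on the bar. Its grip top is at z 0.133, against 0.132 expected. Next I rise over the lid and get behind it.

```bash
python3 -m inch '[{"x":0,"y":0,"z":-1,"yaw":0},{"x":0,"y":0,"z":-1,"yaw":0},{"x":0,"y":0.5,"z":-1,"yaw":0},{"x":0,"y":0.6,"z":-1,"yaw":0},{"x":0,"y":0.6,"z":-1,"yaw":0}]' -1
python3 -m inch '[{"x":0,"y":0.6,"z":-1,"yaw":0},{"x":0,"y":0.6,"z":-1,"yaw":0},{"x":0,"y":0.6,"z":-1,"yaw":0},{"x":0,"y":0.6,"z":-1,"yaw":0},{"x":0,"y":0.3,"z":-1,"yaw":0}]'
```

```text
time_s: 10.27
tcp_pos: [0.5223, 0.1048, 0.3535]
eef_rot: [179.8, 1.8, -88.9]
contact_force: [0.6, 1.7, -0.1]
gripper_width: 0.0602
time_s: 10.68
tcp_pos: [0.4496, 0.0974, 0.486]
eef_rot: [179.8, 1.8, -89.0]
contact_force: [1.2, 0.0, 0.2]
gripper_width: 0.0266
```

```bash
python3 -m inch '[{"x":-1,"y":0,"z":0,"yaw":0},{"x":-1,"y":0,"z":0,"yaw":0},{"x":-1,"y":0,"z":0,"yaw":0},{"x":-1,"y":0,"z":0,"yaw":0},{"x":-1,"y":0,"z":0,"yaw":0}]'
python3 -m inch '[{"x":-1,"y":0,"z":0,"yaw":0},{"x":-1,"y":0,"z":0,"yaw":0},{"x":-1,"y":0,"z":0,"yaw":0},{"x":-0.5,"y":0,"z":0,"yaw":0},{"x":0,"y":0,"z":0,"yaw":0}]'
```

```text
time_s: 11.1
tcp_pos: [0.4453, 0.221, 0.5032]
eef_rot: [-179.2, 2.4, -89.3]
contact_force: [-0.3, 0.1, -0.1]
gripper_width: 0.0002
time_s: 11.52
tcp_pos: [0.4423, 0.3156, 0.5071]
eef_rot: [-179.3, 2.4, -89.1]
contact_force: [-0.4, -0.7, -0.8]
gripper_width: 0.0005
```

```bash
python3 -m inch '[{"x":0,"y":-0.1,"z":1,"yaw":0},{"x":0,"y":-0.1,"z":1,"yaw":0},{"x":0,"y":0,"z":1,"yaw":0},{"x":0,"y":0,"z":1,"yaw":0},{"x":0,"y":0,"z":0.7,"yaw":0}]'
python3 -m inch '[{"x":0.5,"y":0,"z":0.3,"yaw":0},{"x":0.5,"y":0,"z":0,"yaw":0},{"x":0.3,"y":0,"z":0,"yaw":0}]'
```

```text
time_s: 11.93
tcp_pos: [0.4504, 0.3197, 0.3906]
eef_rot: [-178.9, 2.7, -89.0]
contact_force: [-0.4, -0.5, 0.6]
gripper_width: 0.0005
time_s: 12.18
tcp_pos: [0.4496, 0.284, 0.3765]
eef_rot: [-179.2, 2.3, -89.0]
contact_force: [0.8, -0.4, 0.5]
gripper_width: 0.0001
```

```bash
python3 -m inch '[{"x":0.4,"y":0,"z":0,"yaw":0},{"x":0.4,"y":0,"z":0,"yaw":0},{"x":0.4,"y":0,"z":0,"yaw":0},{"x":0.4,"y":0,"z":0,"yaw":0},{"x":0.4,"y":0,"z":0,"yaw":0}]'
python3 -m inch '[{"x":0.4,"y":0,"z":0,"yaw":0},{"x":0.4,"y":0,"z":0,"yaw":0},{"x":0.4,"y":0,"z":0.05,"yaw":0},{"x":0.4,"y":0,"z":0.1,"yaw":0},{"x":0.4,"y":0,"z":0.1,"yaw":0}]'
```

```text
time_s: 12.6
tcp_pos: [0.4513, 0.2307, 0.3793]
eef_rot: [-178.9, 2.9, -89.0]
contact_force: [-2.1, 3.0, 1.4]
gripper_width: 0.0003
time_s: 13.02
tcp_pos: [0.4527, 0.176, 0.3717]
eef_rot: [-178.7, 3.0, -89.0]
contact_force: [-0.5, 2.2, 1.6]
gripper_width: 0.0005
```

```bash
python3 -m inch '[{"x":0.45,"y":0,"z":0.1,"yaw":0},{"x":0.45,"y":0,"z":0.15,"yaw":0},{"x":0.45,"y":0,"z":0.2,"yaw":0},{"x":0.45,"y":0,"z":0.2,"yaw":0},{"x":0.45,"y":0,"z":0.25,"yaw":0}]'
python3 -m inch '[{"x":0.45,"y":0,"z":0.25,"yaw":0},{"x":0.45,"y":0,"z":0.25,"yaw":0},{"x":0.45,"y":0,"z":0.3,"yaw":0},{"x":0.45,"y":0,"z":0.3,"yaw":0}]'
```

```text
time_s: 13.43
tcp_pos: [0.4542, 0.1137, 0.3443]
eef_rot: [-178.7, 2.9, -89.0]
contact_force: [-0.5, 0.7, 1.6]
gripper_width: 0.0004
time_s: 13.77
tcp_pos: [0.4545, 0.0642, 0.3099]
eef_rot: [-178.8, 2.8, -89.1]
contact_force: [-0.3, -0.7, 0.2]
gripper_width: 0.0004
```

```bash
python3 -m inch '[{"x":-0.2,"y":-0.3,"z":-1,"yaw":0},{"x":0,"y":-0.5,"z":-1,"yaw":0},{"x":0,"y":-0.6,"z":-1,"yaw":0},{"x":0,"y":-0.6,"z":-0.4,"yaw":-0.9},{"x":0,"y":-0.6,"z":0,"yaw":-0.9}]' 1
python3 -m inch '[{"x":0,"y":-0.6,"z":0,"yaw":-0.9},{"x":0,"y":-0.5,"z":0,"yaw":-0.9},{"x":0,"y":0,"z":0,"yaw":-0.9},{"x":0,"y":0,"z":0,"yaw":-0.9},{"x":0,"y":0,"z":0,"yaw":-0.9}]'
python3 -m inch '[{"x":0,"y":0,"z":0,"yaw":-0.9},{"x":0,"y":0,"z":0,"yaw":-0.9},{"x":0,"y":0,"z":0,"yaw":-0.9},{"x":0,"y":0,"z":0,"yaw":-0.9},{"x":0,"y":0,"z":0,"yaw":0}]'
python3 -m inch '[{"x":0,"y":0,"z":0,"yaw":0},{"x":0,"y":0,"z":0,"yaw":0},{"x":0,"y":0,"z":0,"yaw":0},{"x":0,"y":0,"z":0,"yaw":0},{"x":0,"y":0,"z":0,"yaw":0}]'
python3 -m inch '[{"x":0,"y":0,"z":0,"yaw":0},{"x":0,"y":0,"z":0,"yaw":0},{"x":0,"y":0,"z":0,"yaw":0},{"x":0,"y":0,"z":0,"yaw":0},{"x":0,"y":0,"z":0,"yaw":0}]'
python3 - <<'E'
from h import *
s=r.get_state();print(s["time_s"],s["joints"],s["eef_rot"],s["tcp_pos"])
for n in("side","wrist","top"):
    ci=r.camera_info(n);im,d=r.capture(n);cv2.imwrite(f"pics/{n}6.png",im[:,:,::-1]);p=cloud(d,ci)
    m=red(im)&(d>0)&(abs(p[...,0]-.56)<.12)&(abs(p[...,1]-.05)<.15);q=p[m]
    if len(q)>60:
        c=np.median(q,0);zt=np.percentile(q[:,2],90);t=q[q[:,2]>zt-.006];print(n,len(q),c,zt,rect(t))
E
```

```text
time_s: 14.18
tcp_pos: [0.514, 0.0577, 0.3906]
eef_rot: [-179.3, 2.3, -82.0]
contact_force: [0.6, -0.5, -0.2]
gripper_width: 0.0282
time_s: 14.6
tcp_pos: [0.5448, 0.057, 0.3847]
eef_rot: [-179.1, 1.9, -63.3]
contact_force: [0.7, -0.7, 0.2]
gripper_width: 0.0613
time_s: 15.02
tcp_pos: [0.5438, 0.0515, 0.3776]
eef_rot: [-179.2, 1.8, -48.1]
contact_force: [-0.2, 0.3, -0.2]
gripper_width: 0.087
time_s: 15.43
tcp_pos: [0.5432, 0.0493, 0.375]
eef_rot: [-179.5, 1.9, -48.6]
contact_force: [0.6, 0.4, -0.1]
gripper_width: 0.0876
time_s: 15.85
tcp_pos: [0.5432, 0.0495, 0.3753]
eef_rot: [-179.4, 1.9, -48.6]
contact_force: [-0.5, 0.3, 0.0]
gripper_width: 0.0878
15.85 [ 24.3884119    5.23587759  -0.85949728  -1.95664313 -83.90488409
  17.21324088] [-179.42766383    1.8595243   -48.59683818] [0.54323768 0.04950418 0.37532192]
side 134 [0.55101423 0.04387965 0.216218  ] 0.21787013306296235 (array([558.5,  38.7]), array([ 11.7, 100.4]), 61.4, [[512.0, 58.0], [600.0, 10.0], [605.0, 20.0], [517.0, 68.0]])
wrist 1343 [0.56560559 0.02992504 0.21866624] 0.22013740706061297 (array([561.8,  32.7]), array([ 14.3, 101.9]), 60.0, [[514.0, 52.0], [602.0, 1.0], [609.0, 13.0], [521.0, 64.0]])
top 95 [0.54582615 0.03994577 0.21986928] 0.22413317989066456 (array([548.6,  35. ]), array([ 43.1, 104.6]), 86.3, [[495.0, 17.0], [599.0, 10.0], [602.0, 53.0], [498.0, 60.0]])
```

View pics/side6.png

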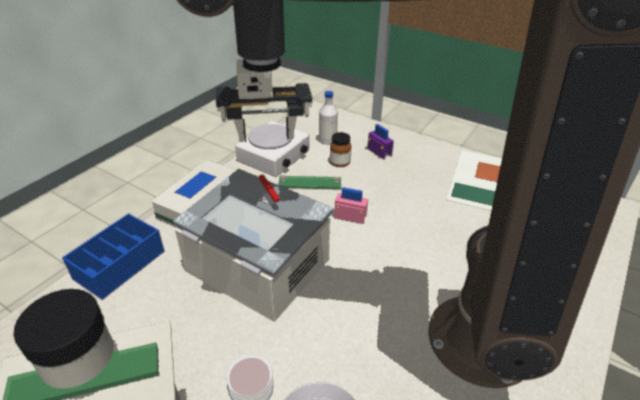

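```bash
python3 -m inch '[{"x":0,"y":0,"z":0,"yaw":-0.9},{"x":0,"y":0,"z":0,"yaw":-0.9},{"x":0,"y":0,"z":0,"yaw":-0.9},{"x":0,"y":0,"z":0,"yaw":-0.9},{"x":0,"y":0,"z":0,"yaw":-0.7}]'
python3 -m inch '[{"x":0.5,"y":0.16,"z":1,"yaw":0},{"x":0.4,"y":0,"z":1,"yaw":0},{"x":0,"y":0,"z":1,"yaw":0},{"x":0,"y":0,"z":0.8,"yaw":0},{"x":0,"y":0,"z":0,"yaw":0}]'
python3 - <<'E'
from h import *
s=r.get_state();t=s["tcp_pos"];y=np.radians(s["eef_rot"][2])
ci=r.camera_info("wrist");im,d=r.capture("wrist");p=cloud(d,ci);m=red(im)&(d>0)&(p[...,2]>.19);q=p[m]
print(len(q),rect(q) if len(q)>20 else 0, s["joints"])
cv2.imwrite("pics/w7.png",im[:,:,::-1])
d=np.array([.562,.034])-t[:2]
print("x,y rows",(d@[np.cos(y),np.sin(y)])/.025,(d@[np.sin(y),-np.cos(y)])/.025)
E
```

```text
time_s: 16.42
tcp_pos: [0.5432, 0.0495, 0.3753]
eef_rot: [-178.9, 1.6, -30.7]
contact_force: [-0.2, -0.7, 0.1]
gripper_width: 0.0881
time_s: 16.83
tcp_pos: [0.5613, 0.0374, 0.2787]
eef_rot: [-178.6, 1.3, -30.5]
contact_force: [-0.9, -0.1, -0.2]
gripper_width: 0.0874
2365 (array([564. ,  31.7]), array([14.4, 98. ]), 60.5, [[518.0, 50.0], [603.0, 1.0], [610.0, 14.0], [525.0, 62.0]]) [ 22.40911938   8.77441707  -8.98422664  -2.01130284 -71.95453576
  37.72853247]
x,y rows 0.09306310096622789 0.10094348443920026
```

View pics/w7.png

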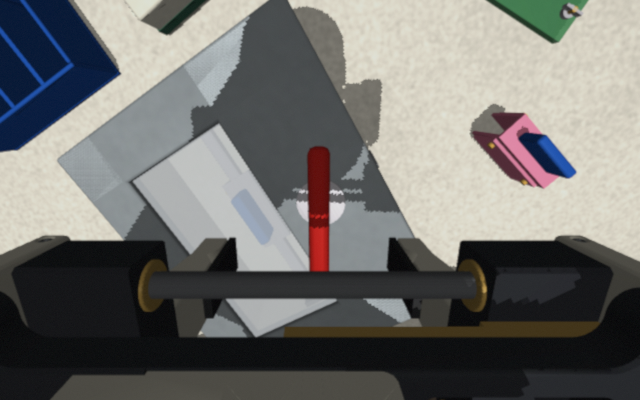

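```bash
python3 -m inch '[{"x":0.12,"y":0.1,"z":0.8,"yaw":0},{"x":0,"y":0,"z":0.8,"yaw":0},{"x":0,"y":0,"z":0.8,"yaw":0},{"x":0,"y":0,"z":0.4,"yaw":0},{"x":0,"y":0,"z":0.2,"yaw":0}]'
```

```text
time_s: 17.3
tcp_pos: [0.5684, 0.0368, 0.2133]
eef_rot: [-178.1, 0.6, -30.3]
contact_force: [0.3, -0.4, 0.5]
gripper_width: 0.0876
```

```bash
python3 -m inch '[{"x":-0.11,"y":0.2,"z":0.3,"yaw":0},{"x":0,"y":0.05,"z":0.25,"yaw":0},{"x":0,"y":0,"z":0,"yaw":0}]'
python3 -m inch '[{"x":0,"y":0,"z":0,"yaw":0},{"x":0,"y":0,"z":0,"yaw":0},{"x":0,"y":0,"z":0,"yaw":0},{"x":0,"y":0,"z":0,"yaw":0},{"x":0,"y":0,"z":0,"yaw":0}]' -1 45
python3 -m inch '[{"x":0,"y":0,"z":0,"yaw":0},{"x":0,"y":0,"z":0,"yaw":0},{"x":0,"y":0,"z":0,"yaw":0}]'
```

```text
time_s: 17.55
tcp_pos: [0.5638, 0.0334, 0.2007]
eef_rot: [-178.0, 0.5, -30.3]
contact_force: [-0.2, -1.8, -0.0]
gripper_width: 0.0875
time_s: 17.97
tcp_pos: [0.5652, 0.0335, 0.2037]
eef_rot: [-177.8, 0.3, -30.3]
contact_force: [0.5, 0.2, -0.2]
gripper_width: 0.06
time_s: 18.22
tcp_pos: [0.5655, 0.0336, 0.2043]
eef_rot: [-177.8, 0.3, -30.3]
contact_force: [-0.4, 0.2, 0.2]
gripper_width: 0.0401
```

```bash
python3 -m inch '[{"x":0,"y":0,"z":0.1,"yaw":0},{"x":0,"y":0,"z":0,"yaw":0},{"x":0,"y":0,"z":0,"yaw":0},{"x":0,"y":0,"z":0,"yaw":0},{"x":0,"y":0,"z":0,"yaw":0}]'
python3 -m inch '[{"x":0,"y":0,"z":0.3,"yaw":0},{"x":0,"y":0,"z":0.1,"yaw":0},{"x":0,"y":0,"z":0.1,"yaw":0}]'
```

```text
time_s: 18.63
tcp_pos: [0.5643, 0.0316, 0.2014]
eef_rot: [-178.1, 0.3, -30.2]
contact_force: [1.7, 5.0, 0.6]
gripper_width: 0.0161
time_s: 18.88
tcp_pos: [0.5646, 0.0298, 0.1945]
eef_rot: [-178.2, 0.1, -30.1]
contact_force: [-11.2, 3.8, 24.1]
gripper_width: 0.0158
```

```bash
python3 -m inch '[{"x":0,"y":0,"z":0.1,"yaw":0.8},{"x":0,"y":0,"z":0.1,"yaw":0.8},{"x":0,"y":0,"z":0.1,"yaw":0.8},{"x":0,"y":0,"z":0.1,"yaw":0.8},{"x":0,"y":0,"z":0.1,"yaw":0.8}]'
python3 -c "from plant import r;s=r.get_state();print(s['moment'],s['contact_force'],s['joints'])"
python3 -m inch '[{"x":0,"y":0,"z":0.1,"yaw":0.8},{"x":0,"y":0,"z":0.1,"yaw":0.8},{"x":0,"y":0,"z":0.1,"yaw":0.8},{"x":0,"y":0,"z":0.1,"yaw":0.8},{"x":0,"y":0,"z":0.1,"yaw":0.8}]'
python3 -c "from plant import r;s=r.get_state();print(s['moment'],s['contact_force'],s['joints'])"
```

```text
time_s: 19.3
tcp_pos: [0.5639, 0.029, 0.1944]
eef_rot: [-178.2, 0.3, -46.4]
contact_force: [-9.9, -0.5, 20.7]
gripper_width: 0.0156
[0.08509004 3.91084986 0.21433561] [-9.91118885 -0.49530727 20.66408595] [ 22.17205097  11.38827156 -17.54142301  -1.04684774 -59.46369809
  21.94981326]
time_s: 19.72
tcp_pos: [0.5631, 0.0283, 0.1944]
eef_rot: [-178.0, 0.5, -62.9]
contact_force: [-10.1, 0.9, 20.6]
gripper_width: 0.0156
[0.24864341 4.03108533 0.2656425 ] [-10.08817005   0.93800427  20.59566436] [ 22.29267996  11.09990523 -18.01855312  -0.78581007 -58.97838908
   5.17820865]
```

```bash
python3 -m inch '[{"x":0,"y":0,"z":0.14,"yaw":0.8},{"x":0,"y":0,"z":0.14,"yaw":0.8},{"x":0,"y":0,"z":0.14,"yaw":0.8},{"x":0,"y":0,"z":0.14,"yaw":0.8},{"x":0,"y":0,"z":0.14,"yaw":0.8}]'
python3 -c "from plant import r;s=r.get_state();print(s['moment'],s['contact_force'],s['joints'])"
python3 -m inch '[{"x":0,"y":0,"z":0.14,"yaw":0.4},{"x":0,"y":0,"z":0.14,"yaw":0.4},{"x":0,"y":0,"z":0.14,"yaw":0.4}]'
python3 - <<'E'
from h import *
s=r.get_state();print(s['moment'],s['contact_force'])
ci=r.camera_info("side");im,d=r.capture("side");p=cloud(d,ci);v,u=200,300
# lid top plane z vs y in side view near x .45-.53
m=(d>0)&(p[...,2]>.15)&(p[...,2]<.19)&(p[...,0]>.425)&(p[...,0]<.51)&(p[...,1]>0)&(p[...,1]<.2)
q=p[m];c=np.polyfit(q[:,1],q[:,2],1);print("lid slope",len(q),c)
E
```

```text
time_s: 20.13
tcp_pos: [0.5622, 0.0274, 0.1927]
eef_rot: [-177.9, 0.9, -79.4]
contact_force: [-14.4, 1.8, 28.3]
gripper_width: 0.0158
[0.72036043 5.45159319 0.27668375] [-14.35596828   1.8264245   28.27113657] [ 22.43887632  10.84535777 -18.72836857  -0.46624599 -58.17069979
 -11.58766154]
time_s: 20.38
tcp_pos: [0.5619, 0.0273, 0.1926]
eef_rot: [-177.6, 1.0, -84.3]
contact_force: [-13.8, 1.3, 27.5]
gripper_width: 0.0158
[0.66280716 5.39096386 0.27500789] [-13.83453856   1.25192963  27.48494365]
lid slope 2116 [-0.01271042  0.16620839]
```

```bash
for i in 1; do python3 -m inch '[{"x":0,"y":0,"z":0.14,"yaw":0.6},{"x":0,"y":0,"z":0.14,"yaw":0.6},{"x":0,"y":0,"z":0.14,"yaw":0.6},{"x":0,"y":0,"z":0.14,"yaw":0.6}]'; done
python3 -c "from plant import r;s=r.get_state();print(s['moment'],s['joints'][5])"
python3 -m inch '[{"x":0,"y":0,"z":0.14,"yaw":0.6},{"x":0,"y":0,"z":0.14,"yaw":0.6},{"x":0,"y":0,"z":0.14,"yaw":0.6}]'
python3 -c "from plant import r;s=r.get_state();print(s['moment'],s['joints'][5])"
```

```text
time_s: 20.77
tcp_pos: [0.5613, 0.0273, 0.1924]
eef_rot: [-177.4, 1.4, -94.1]
contact_force: [-14.8, 2.0, 28.5]
gripper_width: 0.016
[0.78234951 5.50507682 0.27799794] -26.755582327369538
time_s: 21.02
tcp_pos: [0.5608, 0.0273, 0.1923]
eef_rot: [-177.3, 1.7, -101.4]
contact_force: [-15.5, 2.3, 28.3]
gripper_width: 0.0158
[0.86258207 5.56355976 0.2959224 ] -34.298576458489514
```

```bash
python3 -m inch '[{"x":0,"y":0,"z":0.14,"yaw":0.5},{"x":0,"y":0,"z":0.14,"yaw":0.5},{"x":0,"y":0,"z":0.14,"yaw":0.5}]'
python3 -c "from plant import r;s=r.get_state();print(s['moment'],s['joints'][5])"
python3 -m inch '[{"x":0,"y":0,"z":0.14,"yaw":0.5},{"x":0,"y":0,"z":0.14,"yaw":0.5},{"x":0,"y":0,"z":0.14,"yaw":0.5},{"x":0,"y":0,"z":0.14,"yaw":0.5}]'
python3 -c "from plant import r;s=r.get_state();print(s['moment'],s['joints'][5])"
```

```text
time_s: 21.27
tcp_pos: [0.5604, 0.0274, 0.1922]
eef_rot: [-177.2, 2.1, -107.5]
contact_force: [-14.8, 1.5, 28.8]
gripper_width: 0.016
[0.85557886 5.68914386 0.30710228] -40.60959154095452
time_s: 21.6
tcp_pos: [0.56, 0.0276, 0.192]
eef_rot: [-177.2, 2.6, -115.6]
contact_force: [-15.7, 2.6, 29.5]
gripper_width: 0.0157
[0.79970506 5.78242812 0.34065944] -48.98737728100885
```

```bash
python3 -m inch '[{"x":0,"y":0,"z":0.12,"yaw":0.7},{"x":0,"y":0,"z":0.12,"yaw":0.7},{"x":0,"y":0,"z":0.12,"yaw":0.7},{"x":0,"y":0,"z":0.12,"yaw":0.7},{"x":0,"y":0,"z":0.12,"yaw":0.7}]'
python3 -c "from plant import r;s=r.get_state();print(s['moment'],s['joints'][5])"
python3 -m inch '[{"x":0,"y":0,"z":0.12,"yaw":0.7},{"x":0,"y":0,"z":0.12,"yaw":0.7},{"x":0,"y":0,"z":0.12,"yaw":0.7},{"x":0,"y":0,"z":0.12,"yaw":0.7},{"x":0,"y":0,"z":0.12,"yaw":0.7}]'
python3 -c "from plant import r;s=r.get_state();print(s['moment'],s['joints'][5])"
```

```text
time_s: 22.02
tcp_pos: [0.5592, 0.0281, 0.1921]
eef_rot: [-177.6, 3.5, -129.9]
contact_force: [-14.2, 2.0, 26.3]
gripper_width: 0.0159
[0.83722154 5.19344686 0.3839958 ] -63.60448855322202
time_s: 22.43
tcp_pos: [0.5587, 0.0289, 0.192]
eef_rot: [-178.3, 4.4, -144.3]
contact_force: [-13.5, 2.4, 24.8]
gripper_width: 0.0158
[0.95140843 4.92149277 0.29462614] -78.29366795131604
```

```bash
python3 -m inch '[{"x":0,"y":0,"z":0.08,"yaw":0.7},{"x":0,"y":0,"z":0.08,"yaw":0.7},{"x":0,"y":0,"z":0.08,"yaw":0.7},{"x":0,"y":0,"z":0.08,"yaw":0.7},{"x":0,"y":0,"z":0.08,"yaw":0.7}]'
python3 -c "from plant import r;s=r.get_state();print(s['moment'],s['joints'][5])"
python3 -m inch '[{"x":0,"y":0,"z":0.08,"yaw":0.7},{"x":0,"y":0,"z":0.08,"yaw":0.7},{"x":0,"y":0,"z":0.08,"yaw":0.7},{"x":0,"y":0,"z":0.08,"yaw":0.5},{"x":0,"y":0,"z":0.05,"yaw":0.5}]'
python3 -c "from plant import r;s=r.get_state();print(s['moment'],s['joints'][5])"
```

```text
time_s: 22.85
tcp_pos: [0.5584, 0.03, 0.193]
eef_rot: [-179.4, 5.0, -158.7]
contact_force: [-10.3, 1.5, 17.1]
gripper_width: 0.0156
[0.43072789 3.62033052 0.39844191] -92.95810829027474
time_s: 23.27
tcp_pos: [0.5582, 0.0308, 0.193]
eef_rot: [179.5, 5.3, -171.5]
contact_force: [-4.2, 0.3, 5.7]
gripper_width: 0.0156
[-0.47682714  1.63896983  0.38370188] -105.97679367285401
```

```bash
python3 -m inch '[{"x":0,"y":0,"z":0.03,"yaw":0.6},{"x":0,"y":0,"z":0.03,"yaw":0.6},{"x":0,"y":0,"z":0.03,"yaw":0.6},{"x":0,"y":0,"z":0,"yaw":0.5}]'
python3 -c "from plant import r;s=r.get_state();print(s['moment'],s['joints'][5])"
python3 - <<'E'
from h import *
ci=r.camera_info("side");im,d=r.capture("side");p=cloud(d,ci)
m=(d>0)&(p[...,2]>.15)&(p[...,2]<.19)&(p[...,0]>.425)&(p[...,0]<.51)&(p[...,1]>0)&(p[...,1]<.2)
q=p[m];print("lid slope",len(q),np.polyfit(q[:,1],q[:,2],1))
E
```

```text
time_s: 23.6
tcp_pos: [0.5581, 0.0314, 0.1931]
eef_rot: [178.7, 5.2, 179.1]
contact_force: [2.4, 0.7, -4.5]
gripper_width: 0.0155
[-0.8089342  -0.19081767  0.43364443] -115.54234657147238
lid slope 2147 [-0.01535393  0.16684401]
```

```bash
python3 -m inch '[{"x":0,"y":0,"z":0,"yaw":0.5},{"x":0,"y":0,"z":0,"yaw":0.5}]'
python3 -c "from plant import r;s=r.get_state();print(s['moment'],s['joints'][5])"
python3 -m inch '[{"x":0,"y":0,"z":0,"yaw":0.5},{"x":0,"y":0,"z":0,"yaw":0}]'
python3 -c "from plant import r;s=r.get_state();print(s['moment'],s['joints'][5])"
```

```text
time_s: 23.82
tcp_pos: [0.5584, 0.0315, 0.1931]
eef_rot: [178.4, 5.2, 175.1]
contact_force: [-0.6, -0.8, 0.2]
gripper_width: 0.0161
[-0.8126329   0.46221408  1.17567549] -119.54124175671426
time_s: 23.98
tcp_pos: [0.5585, 0.0314, 0.1932]
eef_rot: [178.3, 5.1, 173.3]
contact_force: [-1.5, -0.6, 2.4]
gripper_width: 0.016
[-0.53432765  0.77715314  1.29319116] -121.44587311347708
```

The end stop is felt: the moment jumped from 0.4 to 1.2–1.3 N m. Next I release, withdraw and check.

```bash
python3 -m inch '[{"x":0,"y":0,"z":0,"yaw":-0.3},{"x":0,"y":0,"z":0,"yaw":0},{"x":0,"y":0,"z":0,"yaw":0},{"x":0,"y":0,"z":0,"yaw":0},{"x":0,"y":0,"z":0,"yaw":0}]' 1
python3 -m inch '[{"x":0,"y":0,"z":0,"yaw":0},{"x":0,"y":0,"z":-0.3,"yaw":0},{"x":0,"y":0,"z":-0.6,"yaw":0},{"x":0,"y":0,"z":-1,"yaw":0},{"x":0,"y":0,"z":-1,"yaw":0}]'
python3 -m inch '[{"x":-1,"y":0,"z":-1,"yaw":0},{"x":-1,"y":0,"z":-1,"yaw":0},{"x":-1,"y":0,"z":-0.5,"yaw":0},{"x":0,"y":0,"z":0,"yaw":0},{"x":0,"y":0,"z":0,"yaw":0}]'
python3 - <<'E'
from h import *
for n in("side","wrist"):
    ci=r.camera_info(n);im,d=r.capture(n);p=cloud(d,ci)
    cv2.imwrite(f"pics/{n}9.png",im[:,:,::-1])
    m=(d>0)&(p[...,2]>.15)&(p[...,2]<.19)&(p[...,0]>.425)&(p[...,0]<.51)&(p[...,1]>0)&(p[...,1]<.2)
    q=p[m];print(n,"lid slope",len(q),np.polyfit(q[:,1],q[:,2],1) if len(q)>50 else 0)
    m=red(im)&(d>0)&(abs(p[...,0]-.56)<.12)&(abs(p[...,1]-.05)<.15);q=p[m]
    if len(q)>60: zt=np.percentile(q[:,2],90);print("handle",len(q),zt,rect(q[q[:,2]>zt-.006]))
E
```

```text
time_s: 24.4
tcp_pos: [0.5587, 0.032, 0.1927]
eef_rot: [178.3, 5.2, 174.8]
contact_force: [0.0, -0.5, -0.4]
gripper_width: 0.0444
time_s: 24.82
tcp_pos: [0.5489, 0.0296, 0.2623]
eef_rot: [178.5, 4.6, 174.7]
contact_force: [1.3, 0.4, -0.1]
gripper_width: 0.0777
time_s: 25.23
tcp_pos: [0.6206, 0.0207, 0.3443]
eef_rot: [178.3, 5.2, 174.8]
contact_force: [-0.5, -0.1, -0.2]
gripper_width: 0.0877
side lid slope 2119 [-0.01512634  0.16685935]
handle 178 0.21056234546230873 (array([558.8,  35.4]), array([ 14.4, 100.6]), 89.2, [[508.0, 29.0], [609.0, 27.0], [609.0, 42.0], [509.0, 43.0]])
wrist lid slope 11622 [-0.02880329  0.16882418]
handle 1871 0.21221271165528766 (array([560.5,  30.8]), array([102.9,  14.5]), 0.3, [[509.0, 38.0], [509.0, 23.0], [612.0, 24.0], [612.0, 38.0]])
```

View pics/side9.png

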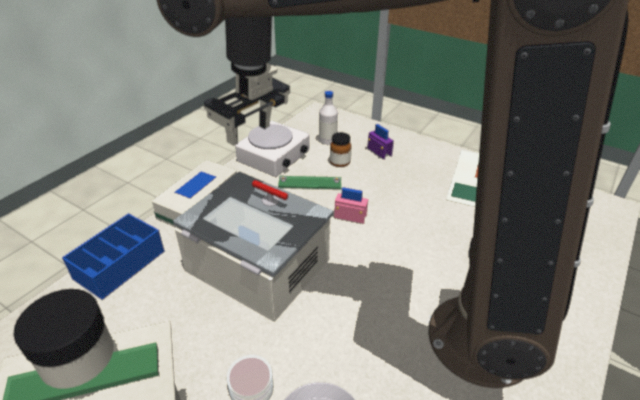

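```bash
python3 -c "from plant import r;s=r.get_state();print(s['time_s'],s['contact_force']);print(r.close_job())"
```

```text
25.3333 [-0.24385242 -0.68487592 -0.28632056]
the job is handed in; nothing more can be done
None
```

The carrier is hanging on the bar, the lid is shut and latched, and the job is handed in at 25.3 s of the 72 s allowed. No verdict is reported, so what follows rests on my own measurements.

- **Carrier:** After I let go, its grip top stood at z 0.133 m (0.132 expected), within about 1 mm of the bar's middle across the bar. It looked upright. I did not measure it again after closing the lid, but its blue grip still shows through the window.
- **Lid and latch:** I pushed the lid over and let it sink, gripped the T-handle, and pressed the lid into its seal with about 20–29 N. I turned the handle clockwise until it met its end stop, where the moment rose from 0.4 to about 1.3 N m. There was no jump in the moment near 1.3 rad, so the pawl did not jam.
- **After release:** The handle lies within about 1.5° of the hinge line, which is close to 2.7 rad. Its top is 7–8 mm lower than when the lid rested on the seal, which puts the lid at about 0.009 rad. It stayed there without the robot, and the gripper was well clear with no force on it.
- **Bystanders:** In the last side view the press glass and jar stand where they were. I made no measured check on the dishes.
- **Disagreeing check:** The lid angle read from the slope of the depth data came out at 0.015 rad (side camera) and 0.029 rad (wrist camera), both above the 0.013 limit. I put this down to small camera tilt errors, because the side value did not change on release and the drop in handle height is the steadier measure.

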